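Close the cutlery case on the lunch board

ROBOT

A 6-joint arm with a two-finger parallel gripper is mounted at the origin on the work surface. World frame = base frame: x ahead of the robot, y to its left, z up, the work surface at z = 0. Lengths are in mm, angles in rad, forces in N, time in s.
With the tool pointing down it reaches from about 375 to 900 mm from the base axis. Payload 3.1 kg.
Tool frame: the origin (TCP) lies at the very end of the fingers, on their centre line; the grasp point (between the pads) lies 19 mm behind it; z points along the fingers, y is the line along which they close (so a half turn about z gives the same grasp; the last joint's range is limited). The gripper opens to 87 mm and grips with 3 to 60 N. Pads are 19 mm wide; open, the fingers measure 117 mm over their backs; the gripper's body (75 mm by 190 mm) begins 51 mm behind the grasp point.
Start: joints at [-1.296, 0.527, 1.433, -0, 1.181, -0.178], TCP at [273.446, -561.982, 222.548] pointing down, gripper open.
Joint ranges: [-3.08, 3.08], [-0.75, 2.2], [0.22, 2.44], [-1.43, 4.57], [0, 2.65], [-2.85, 2.85]. Speed limits (rad/s): [2.79, 2.79, 3.14, 3.14, 3.14, 3.14].

INTERFACE

Orientations are given as a 3x3 rotation matrix whose columns are the frame's x, y, z axes.
In Python, from workcell import r, get_image, order gives the robot as it stands.
- The arm moves only by the tool arm_command, never from a script. Its argument "steps" is a list of rows, each a list of 7 numbers: the shift along the tool's x, y, z in mm, then the turn, a rotation vector about the tool's x, y, z in rad, then the finger opening in mm, from 0 to 87. A call has exactly 10 rows; each row is the pose to reach, as a shift and turn from the pose commanded when the call began, along the tool's axes at that moment; what a row does not reach only later rows make up. A row lasts 1/8 s, in which the tool goes at most 62.5 mm and 10.7 degrees, less where a joint would pass 70% of its speed; a pose out of reach is approached as far as the arm can. A call with a gripper value outside its range is refused whole. The fingers move at their own pace and stop on an object; "grip_force" is the grip in N (left out, the last holds). Time passes only in rows, so rows that repeat a pose let the fingers close, or fill a call up. It gives the time, the measured TCP pose, the force, the opening and the grip force at its end, in the units of the state.
- r.get_state(): the state, without advancing time (a new reading comes with each control period).
- get_image(name): name is "side" or "top" or "wrist"; returns a dict with "frame" (384x512x3 uint8, red, green, blue), "vertical_fov" (degrees; the focal length in pixels is half the picture's height over the tangent of half this angle, whatever the lens; pixels are square), "cx", "cy" (the principal point, pixels), "k1" (the pictures are not rectified: a ray, as slopes to the right and down, at radius r is drawn at 1 + k1 r^2 times it, then the intrinsics apply), "T" (4x4, takes a point from camera to world coordinates); the wrist camera has in their place "T_tool_cam" (4x4, takes a point from camera to tool coordinates, whose origin is the TCP and whose axes are the flange's). Camera axes: x right, y down, z forward; pixel columns grow to the right and rows downward; lengths in mm; the calibration is good to about 2 mm. A picture is of the moment at which its call begins: read the wrist's pose just before it. There is no depth.
- order.close_job(): hands the job in; it is judged then, once.
The state is a dict: "time": time; "joint_positions": joint angles; "dq": joint speeds; "joint_efforts": joint torques, N m; "tool_pos": TCP position; "tcp_rot": TCP orientation; "ft_force": force on the tool from outside, world axes, zero at the start; "wrist_torque": the same for the moment, N m; "opening": finger opening in mm; "grasp_force": force on a finger pad.
Only numpy, scipy, OpenCV 4.12 (cv2) and the standard library are available. Lean on these libraries where they do the work, as an engineer would, in place of code of your own. Each camera call takes 0.05 s, during which the arm holds its last target. There are 200 camera calls.

TASK

Close the cutlery case: slide the green cover along the board, mouth first, over the teal tongue that holds the cutlery, and push it fully home against the case's shoulder. Keep the cover on the board (push it, do not lift it), leave the food containers and the cup where they are, and let go of everything.

Things in the scene. Friction and masses are not known exactly. Their poses are not given: they have to be found in the camera images.
- board: Fixed light-wood serving board, 400 (x) x 240 (y) x 14 mm. Origin: centre of its underside, on the table; z up. Its x axis is the case's axis. Fixed on it: the teal half of the cutlery case, a block 60 (x) x 78 (y) x 36 mm high centred at x = -155 mm, y = 0, with a tongue running from it along +x to x = -25 mm. The cover waits on the +x half and is pushed to -x.
- cover: Loose green box sleeve, about 150 g, 115 (x) x 78 (y) x 36 mm high, walls 3 mm. -x end open (mouth, white band around it), +x end closed by a flat wall; inside 72 x 30 mm, 112 mm deep. Origin: centre of its underside, z up. Too wide to grip well; slides on the board. Starts 20 to 60 mm clear of the nose, up to 45 mm to either side of the axis, turned up to 0.25 rad.
- cover_mouth (a point): Centre of the cover's mouth: x = -57.5 mm, y = 0, 18 mm above the underside, in the cover's frame.
- case_shoulder (a point): Centre of the flat +x face (shoulder) of the teal block, at board x = -125 mm, 18 mm above the board's top (32 mm above the table); axes as the board's. With the cover home, the centre of its mouth is at this point.
- case_nose (a point): Centre of the free end of the tongue, 100 mm from the shoulder along board +x, 18 mm above the board's top; axes as the board's. The tongue is a teal trough with fork, knife and spoon, 66 mm wide (3 mm play on each side in the cover), from 6 to 29 mm above the board's top; over the last 24 mm its sides taper to 40 mm.
- cup: Small open steel cup with chocolate, 56 mm across, 60 mm high, standing on the board to the +y side of the case's fixed block. Origin: centre of its underside. Leave alone.
- tin: Open round steel tin with orange slices, 110 mm across, 48 mm high, on the table to the robot's right. Origin: centre of its underside. Leave alone.
- chips: Clear square food box with tortilla chips, 140 x 140 x 65 mm high, on the table to the robot's right. Origin: centre of its underside. Leave alone.
- dish: Blue glass dish with stuffed pasta, 150 (x) x 200 (y) x 50 mm high, on the table to the robot's left. Origin: centre of its underside. Leave alone.

How it is judged:
By the outcome, as a careful person would: the job done as asked, in the order asked, and still so for the second after the job is handed in, with the robot touching nothing.
It also fails if it takes over 58 s, if anything falls off the work surface, if the arm or the gripper's body presses on something with over 40 N, if the wrist force passes 120 N, or if a joint passes its speed limit or range.

## Working session

There is one attempt and no reset: what is moved stays moved. The work goes in short steps, Python scripts to look and compute and a tool call to move; the robot and the scene stay as the last step left them, time stands still between calls to the robot, and variables do not carry over. Pictures are saved under pics/ and viewed, at most 10 in all, crops included, and the job is handed in when it is done.

Besides the shell and the picture viewer there is one more tool, called after ">>>" as name([rows], argument=value, ...), one row to a line, values as JSON. arm_command: Moves the arm, as the interface text tells. Its arguments: {"type":"object","properties":{"steps":{"type":"array"},"grip_force":{"type":"number"}},"required":["steps"]}

```bash
mkdir -p pics; ls; python3 - <<'E'
from workcell import r,get_image
import cv2,numpy as np
s=r.get_state(); print(s)
ims=[]
for n in("top","side"):
    d=get_image(n); cv2.imwrite(f"pics/{n}0.png",d["frame"][:,:,::-1]); print(n,{k:v for k,v in d.items() if k!="frame"})
E
```

```text
pics
{'time': 0.0, 'joint_positions': array([-1.29647994e+00,  5.28465035e-01,  1.43392405e+00, -2.79673786e-06,
        1.18140354e+00, -1.78531577e-01]), 'dq': array([-2.57561486e-03, -1.13505960e-03,  2.40174008e-04,  1.49700936e-03,
        1.39850435e-05, -6.76194172e-04]), 'joint_efforts': array([-1.83269374e-03, -4.40053010e+01, -1.76592582e+01,  6.31045480e-02,
        5.83075185e-02, -1.68101919e-04]), 'tool_pos': array([ 273.25723945, -561.26728671,  221.56542788]), 'tcp_rot': array([[ 8.99204334e-01,  4.37528521e-01, -5.98438048e-04],
       [ 4.37528758e-01, -8.99201926e-01,  2.11701302e-03],
       [ 3.88136931e-04, -2.16546114e-03, -9.99997580e-01]]), 'ft_force': array([-0.09991548, -0.19048445, -0.0608065 ]), 'wrist_torque': array([-0.00526387,  0.01927151, -0.00657332]), 'grasp_force': 0.0, 'opening': 86.81747302927442}
top {'vertical_fov': 44.677373757853665, 'cx': 245.99628627441177, 'cy': 188.85711594613304, 'k1': 0.05507356901722608, 'T': array([[-9.48202090e-03, -9.97958723e-01,  6.31543954e-02,
         4.37037988e+02],
       [-9.99923325e-01,  9.96583687e-03,  7.35024010e-03,
         3.42868218e+00],
       [-7.96462262e-03, -6.30798579e-02, -9.97976701e-01,
         1.36346121e+03],
       [ 0.00000000e+00,  0.00000000e+00,  0.00000000e+00,
         1.00000000e+00]])}
side {'vertical_fov': 48.71291805141603, 'cx': 260.8753318762722, 'cy': 190.0126184887089, 'k1': -0.12517895324905268, 'T': array([[-8.66556452e-01, -3.53691298e-01,  3.52111320e-01,
         6.91632976e+01],
       [-4.99038497e-01,  6.05072466e-01, -6.20361096e-01,
         8.03401710e+02],
       [ 6.36345625e-03, -7.13295014e-01, -7.00835023e-01,
         9.81626368e+02],
       [ 0.00000000e+00,  0.00000000e+00,  0.00000000e+00,
         1.00000000e+00]])}
```

View pics/top0.png

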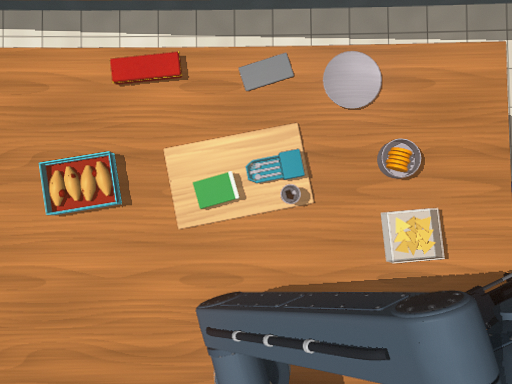

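View pics/side0.png

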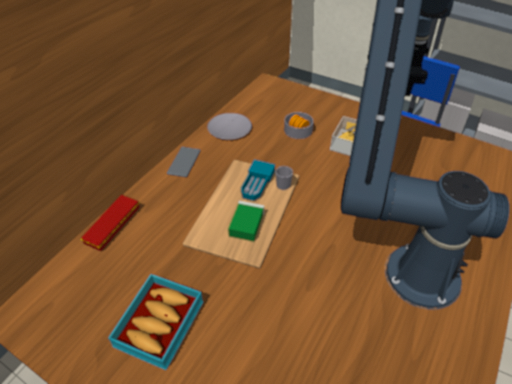

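The top view shows the board with the green cover at about (215,190), its white mouth at (237,186) facing right. The teal tongue and block run from (250,170) to (291,164), and the cup is at (291,195). The side view agrees. Next I take rough measurements before moving the wrist camera over.

```bash
cat > h.py <<'E'
import numpy as np,cv2
from workcell import r,get_image,order
def cam(n):
    s=r.get_state(); d=get_image(n); F=d["frame"]
    if n=="wrist":
        T=np.eye(4);T[:3,:3]=s["tcp_rot"];T[:3,3]=s["tool_pos"];T=T@d["T_tool_cam"]
    else: T=d["T"]
    f=F.shape[0]/2/np.tan(np.radians(d["vertical_fov"]/2))
    K=np.array([[f,0,d["cx"]],[0,f,d["cy"]],[0,0,1.]])
    return F,T,K,d["k1"]
def rays(c,px):
    F,T,K,k=c
    u=cv2.undistortPoints(np.float64(px).reshape(-1,1,2),K,np.array([k,0,0,0.])).reshape(-1,2)
    return T[:3,3],np.c_[u,np.ones(len(u))]@T[:3,:3].T
def onz(c,px,z):
    o,d=rays(c,px); return o+d*((z-o[2])/d[:,2])[:,None]
def tri(views): # [(cam,px)], one point
    A=np.zeros((3,3));b=np.zeros(3)
    for c,p in views:
        o,d=rays(c,[p]);d=d[0]/np.linalg.norm(d[0]);M=np.eye(3)-np.outer(d,d);A+=M;b+=M@o
    return np.linalg.solve(A,b)
def mask(F,lo,hi):
    m=cv2.inRange(cv2.cvtColor(F,cv2.COLOR_RGB2HSV),np.array(lo),np.array(hi))
    return cv2.morphologyEx(m,cv2.MORPH_OPEN,np.ones((3,3),np.uint8))
def blobs(m,amin=60):
    cs=cv2.findContours(m,cv2.RETR_EXTERNAL,cv2.CHAIN_APPROX_NONE)[0]
    return sorted([c for c in cs if cv2.contourArea(c)>amin],key=cv2.contourArea,reverse=True)
GREEN=((45,100,40),(80,255,255)); TEAL=((88,100,40),(105,255,255))
E
python3 - <<'E'
from h import *
np.set_printoptions(precision=1,suppress=True)
c=cam("top")
for n,lh,z in(("green",GREEN,50),("teal",TEAL,46)):
    for b in blobs(mask(c[0],*lh))[:3]:
        q=cv2.boxPoints(cv2.minAreaRect(b)); print(n,cv2.contourArea(b),q.tolist()); print(onz(c,q,z))
print(onz(c,[[164,148],[298,124],[314,203],[178,229]],14))
print(get_image("wrist")["T_tool_cam"], get_image("wrist")["vertical_fov"])
E
```

```text
green 937.0 [[192.33963012695312, 182.18865966796875], [227.20755004882812, 172.22640991210938], [234.75473022460938, 198.64151000976562], [199.88681030273438, 208.603759765625]]
[[540.5 164.2  50. ]
 [567.7  65.7  50. ]
 [492.9  45.   50. ]
 [465.9 143.2  50. ]]
teal 683.5 [[255.26919555664062, 157.34613037109375], [298.7307434082031, 148.65383911132812], [303.9999694824219, 175.0], [260.5384216308594, 183.69229125976562]]
[[ 609.7  -14.    46. ]
 [ 633.1 -137.5   46. ]
 [ 558.  -151.1   46. ]
 [ 534.6  -28.1   46. ]]
teal 112.0 [[63.531978607177734, 158.0749053955078], [108.81278228759766, 150.82997131347656], [109.35568237304688, 154.2230987548828], [64.07488250732422, 161.46803283691406]]
[[612.6 527.2  46. ]
 [632.2 400.6  46. ]
 [622.5 399.   46. ]
 [602.9 525.6  46. ]]
[[ 643.9  250.7   14. ]
 [ 710.1 -139.9   14. ]
 [ 479.6 -182.2   14. ]
 [ 408.7  210.1   14. ]]
[[  -0.    -1.    -0.3   69.2]
 [   1.    -0.    -0.    -0.3]
 [   0.    -0.3    1.  -160.7]
 [   0.     0.     0.     1. ]] 68.45951441132327
```

```bash
cat >> h.py <<'E'
from scipy.spatial.transform import Rotation as Ro
def goto(x,y,z,yaw): # shift and turn in tool axes to TCP pose (tool down, tool x at world yaw in rad)
    s=r.get_state();R=s["tcp_rot"];c,n=np.cos(yaw),np.sin(yaw)
    G=np.array([[c,n,0],[n,-c,0],[0,0,-1.]])
    print("shift",(R.T@(np.array([x,y,z])-s["tool_pos"])).round(1),"turn",Ro.from_matrix(R.T@G).as_rotvec().round(3))
E
python3 -c "
from h import *
goto(528,131,260,np.radians(100))"
```

```text
shift [ 532.  -511.5  -37.3] turn [-1.000e-03 -1.000e-03 -1.293e+00]
```

>>> arm_command([
  [38, -36, -4, 0, 0, -0.13, 87],
  [76, -72, -8, 0, 0, -0.26, 87],
  [114, -108, -12, 0, 0, -0.39, 87],
  [152, -145, -16, 0, 0, -0.52, 87],
  [190, -182, -20, 0, 0, -0.65, 87],
  [230, -220, -24, 0, 0, -0.78, 87],
  [270, -258, -28, 0, 0, -0.91, 87],
  [310, -297, -32, 0, 0, -1.04, 87],
  [350, -336, -36, 0, 0, -1.17, 87],
  [390, -375, -37, 0, 0, -1.29, 87],
])

```text
time: 1.5
tool_pos: [460.8, -52.5, 260.0]
tcp_rot: [[-0.175, 0.985, 0.001], [0.985, 0.175, -0.001], [-0.001, 0.001, -1.0]]
ft_force: [0.8, -0.9, -0.2]
opening: 87.2
grasp_force: 0.0
```

```bash
python3 -c "
from h import *
goto(528,131,260,np.radians(100))"
```

```text
shift [168.9  98.3   0. ] turn [0.001 0.001 0.001]
```

>>> arm_command([
  [40, 24, 0, 0, 0, 0, 87],
  [80, 47, 0, 0, 0, 0, 87],
  [120, 70, 0, 0, 0, 0, 87],
  [150, 88, 0, 0, 0, 0, 87],
  [169, 98, 0, 0, 0, 0, 87],
  [169, 98, 0, 0, 0, 0, 87],
  [169, 98, 0, 0, 0, 0, 87],
  [169, 98, 0, 0, 0, 0, 87],
  [169, 98, 0, 0, 0, 0, 87],
  [169, 98, 0, 0, 0, 0, 87],
])

```text
time: 2.75
tool_pos: [527.7, 128.6, 259.6]
tcp_rot: [[-0.17, 0.985, 0.0], [0.985, 0.17, -0.0], [-0.0, 0.0, -1.0]]
ft_force: [0.0, 0.3, 0.5]
opening: 87.0
grasp_force: 0.0
```

```bash
python3 - <<'E'
from h import *
c=cam("wrist"); print(r.get_state()["tool_pos"],c[1].round(2),c[3]); cv2.imwrite("pics/w1.png",c[0][:,:,::-1])
for n,lh in(("green",GREEN),("teal",TEAL)):
    for b in blobs(mask(c[0],*lh))[:4]:
        q=cv2.boxPoints(cv2.minAreaRect(b)); print(n,cv2.contourArea(b),q.round(1).tolist(),onz(c,q,50).round(1).tolist())
E
```

```text
[527.71512541 128.75945318 259.62558415] [[ 9.9000e-01  1.7000e-01  4.0000e-02  5.1678e+02]
 [ 1.7000e-01 -9.5000e-01 -2.5000e-01  1.9651e+02]
 [-0.0000e+00  2.5000e-01 -9.7000e-01  4.2030e+02]
 [ 0.0000e+00  0.0000e+00  0.0000e+00  1.0000e+00]] -0.030792650559744183
green 3969.5 [[213.5, 156.8000030517578], [269.6000061035156, 151.89999389648438], [276.0, 226.3000030517578], [220.0, 231.1999969482422]] [[469.1, 146.0, 50.0], [540.2, 164.7, 50.0], [567.9, 65.1, 50.0], [491.9, 44.5, 50.0]]
teal 123.0 [[283.0, 271.0], [289.0, 271.0], [289.0, 294.0], [283.0, 294.0]] [[591.0, -1.2, 50.0], [599.6, 0.2, 50.0], [607.3, -37.3, 50.0], [598.5, -38.8, 50.0]]
teal 107.0 [[248.0, 271.0], [253.0, 271.0], [253.0, 294.0], [248.0, 294.0]] [[540.7, -9.9, 50.0], [547.9, -8.7, 50.0], [554.3, -46.4, 50.0], [546.9, -47.7, 50.0]]
teal 86.0 [[260.0, 276.0], [265.0, 276.0], [265.0, 294.0], [260.0, 294.0]] [[559.3, -15.0, 50.0], [566.6, -13.7, 50.0], [572.0, -43.4, 50.0], [564.6, -44.6, 50.0]]
teal 68.0 [[271.0, 278.0], [276.0, 278.0], [276.0, 294.0], [271.0, 294.0]] [[575.8, -15.5, 50.0], [583.1, -14.2, 50.0], [588.2, -40.6, 50.0], [580.8, -41.8, 50.0]]
```

View pics/w1.png

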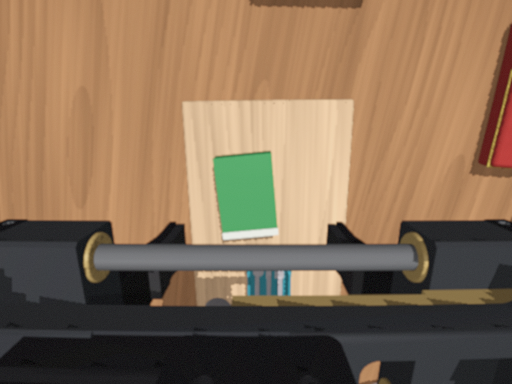

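The wrist view shows the green cover at (213–276, 152–231), with its white mouth band at about row 234. The gripper hides the case below row 240. I'll move back about 185 mm so both are visible.

>>> arm_command([
  [-40, 0, 0, 0, 0, 0, 87],
  [-90, 0, 0, 0, 0, 0, 87],
  [-140, 0, 0, 0, 0, 0, 87],
  [-170, 0, 0, 0, 0, 0, 87],
  [-185, 0, 0, 0, 0, 0, 87],
  [-185, 0, 0, 0, 0, 0, 87],
  [-185, 0, 0, 0, 0, 0, 87],
  [-185, 0, 0, 0, 0, 0, 87],
  [-185, 0, 0, 0, 0, 0, 87],
  [-185, 0, 0, 0, 0, 0, 87],
])

```text
time: 4.05
tool_pos: [559.4, -52.6, 259.6]
tcp_rot: [[-0.172, 0.985, 0.0], [0.985, 0.172, 0.0], [0.0, 0.0, -1.0]]
ft_force: [0.3, 0.4, -0.1]
opening: 86.9
grasp_force: 0.0
```

```bash
python3 - <<'E'
from h import *
c=cam("wrist"); print(r.get_state()["tool_pos"]); cv2.imwrite("pics/w2.png",cv2.resize(c[0][:,:,::-1],(800,600),interpolation=cv2.INTER_CUBIC))
for n,lh in(("green",GREEN),("teal",TEAL)):
    for b in blobs(mask(c[0],*lh))[:4]:
        q=cv2.boxPoints(cv2.minAreaRect(b)); print(n,cv2.contourArea(b),q.round(1).tolist(),onz(c,q,50).round(1).tolist())
E
```

```text
[559.37801411 -52.80658844 259.6266651 ]
green 5448.0 [[208.3000030517578, 1.5], [271.20001220703125, -4.5], [279.8999938964844, 86.9000015258789], [217.0, 92.9000015258789]] [[469.6, 143.0, 50.0], [540.7, 161.6, 50.0], [569.8, 64.4, 50.0], [494.1, 44.1, 50.0]]
teal 3350.0 [[243.0, 146.0], [297.0, 146.0], [297.0, 244.0], [243.0, 244.0]] [[536.5, -14.9, 50.0], [605.5, -2.9, 50.0], [634.0, -137.2, 50.0], [558.5, -150.3, 50.0]]
teal 236.5 [[254.0, 132.0], [286.0, 132.0], [286.0, 146.0], [254.0, 146.0]] [[547.5, 5.0, 50.0], [587.9, 12.1, 50.0], [591.4, -5.3, 50.0], [550.6, -12.5, 50.0]]
```

View pics/w2.png

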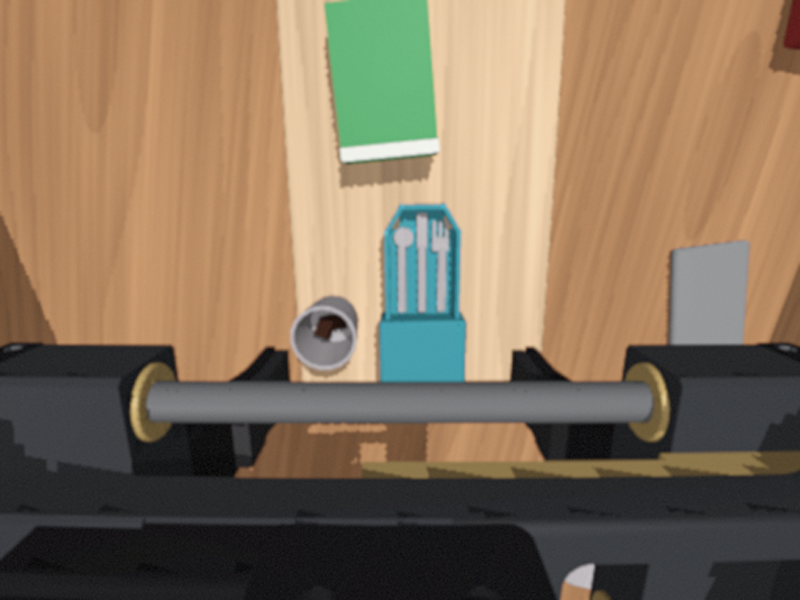

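The wrist view (800×600) shows the cover at (325–437, 0–160) with its white mouth edge at about row 150. The tongue nose is at (420,206), the shoulder edge at row 316, and the block spans columns 380–465. The cup is at (325,335). Now I fit the lines.

```bash
cat >> h.py <<'E'
def edges(m,rows): # left/right subpixel-ish edge pixel of mask per row
    L,R=[],[]
    for v in rows:
        x=np.flatnonzero(m[v]); 
        if len(x)>5: L.append((x[0]-.5,v)); R.append((x[-1]+.5,v))
    return np.array(L),np.array(R)
def fit(p):
    vx,vy,x,y=cv2.fitLine(np.float32(p[:,:2]),cv2.DIST_HUBER,0,.01,.01).ravel()
    d=np.array([vx,vy]); d*=np.sign(d[1]); return np.array([x,y]),d
def mid(c,m,rows,z):
    L,R=edges(m,rows); (p,d),(q,e)=fit(onz(c,L,z)),fit(onz(c,R,z)); u=(d+e)/np.linalg.norm(d+e)
    n=np.array([u[1],-u[0]]); return (p+q)/2,np.degrees(np.arctan2(u[1],u[0])),abs((p-q)@n),[np.degrees(np.arctan2(k[1],k[0])) for k in(d,e)]
E
python3 - <<'E'
from h import *
c=cam("wrist"); t=mask(c[0],*TEAL); g=mask(c[0],*GREEN)
hsv=cv2.cvtColor(c[0],cv2.COLOR_RGB2HSV)
print("block",mid(c,t,range(206,236),50)); print("tongue",mid(c,t,range(164,198),43)); print("cover",mid(c,g,range(4,84),50))
# nose top row, shoulder row
print("nose",[onz(c,[[270,np.flatnonzero(t[:,270])[0]-.5]],z).round(1) for z in(14+29,50)])
col=c[0][185:215,[256,264,280,288]].astype(int); print(col[:,:,:].sum(2).T)
# board edges at z=14 
w=mask(c[0],(10,40,200),(30,110,255)); cv2.imwrite("pics/bm.png",w)
for z in(0,):
    b=mid(c,w,list(range(30,70)),14);print("board",b)
# cover front corners height: w2 vs top
ct=cam("top")
import itertools
for cc in(ct,):
    print([np.round(cv2.boxPoints(cv2.minAreaRect(blobs(mask(cc[0],*GREEN))[0])),1).tolist()])
f=blobs(g)[0]; q=cv2.boxPoints(cv2.minAreaRect(f))
print("tri frontR",tri([(c,[279.9,86.9]),(ct,[227.2,172.2])]),"frontL",tri([(c,[217,92.9]),(ct,[234.8,198.6])]))
E
```

```text
block (array([ 590.07245, -112.21458], dtype=float32), np.float32(101.91876), np.float32(74.07615), [np.float32(101.83949), np.float32(101.99804)])
tongue (array([579.5527  , -54.686424], dtype=float32), np.float32(99.40958), np.float32(63.27861), [np.float32(99.418594), np.float32(99.40056)])
cover (array([517.98724, 104.81683], dtype=float32), np.float32(105.18901), np.float32(74.44778), [np.float32(105.01899), np.float32(105.35904)])
nose [array([[568. ,   8.8,  43. ]]), array([[567.7,   8.9,  50. ]])]
[[550 551 554 550 550 549 548 549 551 554 561 562 562 551 496 389 292 264
  261 275 329 382 402 402 404 406 405 408 405 405]
 [403 407 404 406 405 406 409 404 405 406 408 406 409 408 393 348 293 266
  256 286 345 391 407 408 408 409 405 403 402 404]
 [504 502 512 513 516 515 513 525 534 536 529 522 510 488 426 339 271 255
  257 294 358 398 408 410 405 406 405 401 400 404]
 [269 255 261 267 282 282 265 260 257 261 277 279 268 258 247 231 226 233
  258 300 371 405 407 411 404 407 403 405 406 407]]
board (array([548.58936, 115.1656 ], dtype=float32), np.float32(100.5514), np.float32(236.8768), [np.float32(100.697075), np.float32(100.40574)])
[[[192.3000030517578, 182.1999969482422], [227.1999969482422, 172.1999969482422], [234.6999969482422, 198.5], [199.8000030517578, 208.5]]]
tri frontR [570.77941459  67.14780694  25.16779445] frontL [493.21848064  44.72535479  42.97170731]
```

```bash
python3 -c "
from h import *
goto(514.2,119.2,90,np.radians(105.2))"
```

```text
shift [177.4 -15.1 169.6] turn [ 0.     0.    -0.093]
```

>>> arm_command([
  [30, -3, 20, 0, 0, -0.02, 87],
  [75, -6, 50, 0, 0, -0.04, 87],
  [120, -10, 90, 0, 0, -0.06, 87],
  [155, -13, 130, 0, 0, -0.08, 87],
  [177, -15, 155, 0, 0, -0.093, 87],
  [177, -15, 169, 0, 0, -0.093, 87],
  [177, -15, 169, 0, 0, -0.093, 87],
  [177, -15, 169, 0, 0, -0.093, 87],
  [177, -15, 169, 0, 0, -0.093, 87],
  [177, -15, 169, 0, 0, -0.093, 87],
])

```text
time: 5.45
tool_pos: [515.0, 118.2, 91.3]
tcp_rot: [[-0.261, 0.965, 0.002], [0.965, 0.261, -0.0], [-0.0, 0.002, -1.0]]
ft_force: [0.2, 0.5, -0.8]
opening: 87.0
grasp_force: 0.0
```

```bash
python3 - <<'E'
from h import *
c=cam("wrist"); print(r.get_state()["tool_pos"]); cv2.imwrite("pics/w3.png",c[0][:,:,::-1])
goto(514.2,119.2,20,np.radians(105.2))
E
```

```text
[514.78634684 118.32237643  91.17912272]
shift [ 1.  -0.4 71.2] turn [ 0.001  0.    -0.001]
```

View pics/w3.png

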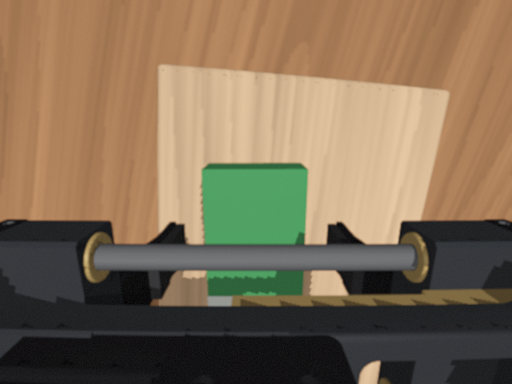

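The wrist view shows the cover square to the gripper, columns 203–307, centred between the fingers (about 185 and 328). One numeric check before I descend.

```bash
python3 - <<'E'
from h import *
c=cam("wrist"); g=mask(c[0],*GREEN); s=r.get_state()
m=mid(c,g,range(178,236),50); print(m)
p=np.r_[m[0],50]; print("in tool",s["tcp_rot"].T@(p-s["tool_pos"]))
v=np.flatnonzero(g[:,255])[0]; print(v, onz(c,[[255,v],[255,v+6],[255,v+8]],50))
E
```

```text
(array([512.2511  , 126.773834], dtype=float32), np.float32(105.0955), np.float32(75.74551), [np.float32(105.20249), np.float32(104.9885)])
in tool [ 8.71231793 -0.16075622 41.03655161]
165 [[504.49565173 157.06773692  50.        ]
 [505.6292054  152.86815307  50.        ]
 [506.00967687 151.45857268  50.        ]]
```

>>> arm_command([
  [0, 0, 15, 0, 0, 0, 87],
  [0, 0, 32, 0, 0, 0, 87],
  [0, 0, 48, 0, 0, 0, 87],
  [0, 0, 60, 0, 0, 0, 87],
  [0, 0, 68, 0, 0, 0, 87],
  [0, 0, 71, 0, 0, 0, 87],
  [0, 0, 71, 0, 0, 0, 87],
  [0, 0, 71, 0, 0, 0, 76],
  [0, 0, 71, 0, 0, 0, 76],
  [0, 0, 71, 0, 0, 0, 76],
], grip_force=4)

```text
time: 6.8
tool_pos: [514.3, 118.7, 20.0]
tcp_rot: [[-0.262, 0.965, 0.0], [0.965, 0.262, -0.0], [-0.0, 0.0, -1.0]]
ft_force: [-0.3, -0.7, 2.4]
opening: 77.9
grasp_force: 4.0
```

```bash
python3 - <<'E'
from h import *
s=r.get_state();print(s["tool_pos"],s["ft_force"],s["opening"],s["grasp_force"])
# where the grip point goes: cover x=+g along axis; cover axis onto board axis, mouth 12 mm short of nose
ex=np.array([np.cos(np.radians(100.35)),np.sin(np.radians(100.35))]); nose=np.array([568.,8.8])
rear=np.array([505.2,154.9]); u=np.array([np.cos(np.radians(105.2)),np.sin(np.radians(105.2))])
back=(rear-s["tool_pos"][:2])@u; print("back",back)
for gap in(15,-35):
    t=nose+ex*(gap+115-back); print(gap,t); goto(*t,19.5,np.radians(100.35))
E
```

```text
[514.28974627 118.6556363   19.96628929] [-0.32649094 -0.66008877  2.43525486] 77.86948371837522 3.999859787290916
back 37.35964190648609
15 [551.35616391  99.93297245]
shift [-27.8  30.9   0.5] turn [0.    0.    0.084]
-35 [560.33920134  50.74654101]
shift [-77.6  26.6   0.5] turn [0.    0.    0.084]
```

>>> arm_command([
  [-3, 4, 0, 0, 0, 0.01, 76],
  [-8, 9, 0, 0, 0, 0.025, 76],
  [-13, 14, 0, 0, 0, 0.04, 76],
  [-18, 20, 0, 0, 0, 0.055, 76],
  [-23, 26, 0, 0, 0, 0.07, 76],
  [-27, 30, 0, 0, 0, 0.084, 76],
  [-28, 31, 0, 0, 0, 0.084, 76],
  [-28, 31, 0, 0, 0, 0.084, 76],
  [-28, 31, 0, 0, 0, 0.084, 76],
  [-28, 31, 0, 0, 0, 0.084, 76],
])

```text
time: 8.05
tool_pos: [552.4, 99.6, 19.5]
tcp_rot: [[-0.18, 0.984, 0.002], [0.984, 0.18, -0.0], [-0.001, 0.002, -1.0]]
ft_force: [1.8, -0.2, -0.1]
opening: 78.0
grasp_force: 4.0
```

```bash
python3 - <<'E'
from h import *
s=r.get_state();print(s["tool_pos"],s["ft_force"],s["opening"],s["grasp_force"])
goto(560.34,50.75,19.7,np.radians(100.35))
c=cam("top"); cv2.imwrite("pics/t1.png",cv2.resize(c[0][110:250,150:330,::-1],None,fx=4,fy=4,interpolation=cv2.INTER_CUBIC))
E
```

```text
[552.37223332  99.56817906  19.50022798] [ 1.82739534 -0.18293355 -0.06173143] 78.04527329327307 3.999176624665779
shift [-49.5  -1.   -0.2] turn [0.002 0.001 0.001]
```

View pics/t1.png

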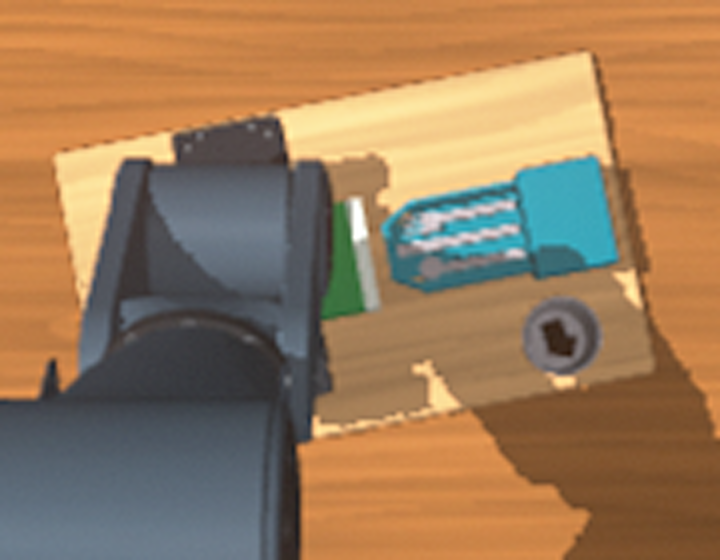

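The top view shows the mouth's white band from (355,198) to (375,310) and the tongue nose around (395,255). The lateral match should be checked numerically with the same camera.

```bash
python3 - <<'E'
from h import *
c=cam("top"); F=c[0].astype(int)
ex=np.array([np.cos(np.radians(100.35)),np.sin(np.radians(100.35))]); ey=np.array([-ex[1],ex[0]]); nose=np.array([568.,8.8])
def bf(p): p=np.atleast_2d(p)[:,:2]-nose; return np.c_[p@ex,p@ey].round(1)
g=((mask(c[0],*GREEN)>0)|((F.min(2)>150)&(F.max(2)-F.min(2)<45))).astype(np.uint8)*255
g[:, :228]=0; g[:,248:]=0; g[:155]=0;g[195:]=0
b=blobs(g,20)[0]; q=cv2.boxPoints(cv2.minAreaRect(b)); print("mouth part",q.round(1).tolist(),bf(onz(c,q,50)).tolist())
for u in range(230,246): 
    y=np.flatnonzero(g[:,u]); 
    if len(y):print(u,y[0],y[-1],bf(onz(c,[[u,y[0]-.5],[u,y[-1]+.5]],50)).tolist())
t=mask(c[0],*TEAL); t[:,:240]=0
for u in range(248,302,6):
    y=np.flatnonzero(t[120:200,u])+120
    print(u,y[0],y[-1],bf(onz(c,[[u,y[0]-.5],[u,y[-1]+.5]],43 if u<282 else 50)).tolist())
E
```

```text
mouth part [[231.0, 160.0], [243.0, 160.0], [243.0, 188.0], [231.0, 188.0]] [[39.0, -42.0], [5.7, -35.6], [20.7, 42.3], [53.9, 35.9]]
231 184 188 [[51.5, 23.4], [54.1, 37.3]]
232 182 188 [[47.7, 18.4], [51.4, 37.8]]
233 162 188 [[34.3, -36.8], [48.6, 38.4]]
234 162 188 [[31.5, -36.2], [45.8, 38.9]]
235 162 188 [[28.7, -35.7], [43.1, 39.4]]
236 165 188 [[27.5, -26.8], [40.3, 40.0]]
237 160 188 [[22.1, -40.2], [37.5, 40.5]]
238 160 188 [[19.3, -39.7], [34.8, 41.0]]
239 160 187 [[16.5, -39.1], [31.5, 38.8]]
240 162 177 [[14.8, -33.0], [23.4, 11.6]]
241 166 182 [[14.2, -21.3], [23.3, 26.0]]
242 177 186 [[17.3, 9.8], [22.6, 37.6]]
243 182 186 [[17.2, 24.3], [19.9, 38.2]]
248 166 178 [[-5.4, -18.4], [1.7, 18.0]]
254 160 162 [[-25.3, -31.9], [-23.7, -23.5]]
260 159 181 [[-42.6, -31.5], [-30.1, 32.9]]
266 158 180 [[-59.9, -31.1], [-47.3, 33.3]]
272 164 179 [[-73.3, -11.0], [-64.6, 33.7]]
278 163 177 [[-90.6, -10.6], [-82.3, 31.4]]
284 152 178 [[-112.7, -37.3], [-97.8, 37.9]]
290 151 177 [[-129.8, -36.8], [-115.0, 38.3]]
296 150 176 [[-147.0, -36.4], [-132.1, 38.7]]
```

Cover, tongue and block centrelines agree within about 1 mm. Now I slide the cover about 35 mm onto the tongue.

>>> arm_command([
  [-5, 0, 0, 0, 0, 0, 76],
  [-10, 0, 0, 0, 0, 0, 76],
  [-16, 0, 0, 0, 0, 0, 76],
  [-22, 0, 0, 0, 0, 0, 76],
  [-28, 0, 0, 0, 0, 0, 76],
  [-34, 0, 0, 0, 0, 0, 76],
  [-40, 0, 0, 0, 0, 0, 76],
  [-46, 0, 0, 0, 0, 0, 76],
  [-50, 0, 0, 0, 0, 0, 76],
  [-50, 0, 0, 0, 0, 0, 76],
])

```text
time: 9.4
tool_pos: [560.8, 50.0, 19.5]
tcp_rot: [[-0.18, 0.984, 0.0], [0.984, 0.18, -0.0], [-0.0, 0.0, -1.0]]
ft_force: [0.9, -1.2, -0.8]
opening: 77.9
grasp_force: 4.0
```

```bash
python3 - <<'E'
from h import *
s=r.get_state();print(s["tool_pos"],s["ft_force"],s["opening"],s["grasp_force"],s["wrist_torque"])
c=cam("wrist"); g=mask(c[0],*GREEN)
ex=np.array([np.cos(np.radians(100.35)),np.sin(np.radians(100.35))]); ey=np.array([-ex[1],ex[0]]); nose=np.array([568.,8.8])
v=np.flatnonzero(g[:,255])[0]; print("rear",v,(onz(c,[[255,v]],50)[0,:2]-nose)@ex)
E
```

```text
[560.7750237   49.97837367  19.53906047] [ 0.85254317 -1.19523313 -0.75699661] 77.94339892286796 3.9990305770697887 [-0.10016956 -0.20603469 -0.02980949]
rear 181 84.57936646647887
```

>>> arm_command([
  [0, 0, 0, 0, 0, 0, 87],
  [0, 0, 0, 0, 0, 0, 87],
  [0, 0, 0, 0, 0, 0, 87],
  [0, 0, -10, 0, 0, 0, 87],
  [0, 0, -35, 0, 0, 0, 87],
  [0, 0, -65, 0, 0, 0, 87],
  [30, 0, -70, 0, 0, 0, 70],
  [65, 0, -70, 0, 0, 0, 45],
  [80, 0, -60, 0, 0, 0, 40],
  [80, 0, -50, 0, 0, 0, 40],
])

```text
time: 10.7
tool_pos: [545.8, 129.9, 69.0]
tcp_rot: [[-0.182, 0.983, -0.0], [0.983, 0.182, -0.0], [-0.0, -0.0, -1.0]]
ft_force: [0.6, -1.0, -0.1]
opening: 54.8
grasp_force: 0.0
```

```bash
python3 - <<'E'
from h import *
s=r.get_state();print(s["tool_pos"],s["ft_force"],s["opening"])
c=cam("top"); cv2.imwrite("pics/t2.png",cv2.resize(c[0][110:250,150:330,::-1],None,fx=4,fy=4,interpolation=cv2.INTER_CUBIC))
ex=np.array([np.cos(np.radians(100.35)),np.sin(np.radians(100.35))])
t=np.array([568,8.8])+ex*(80+24); goto(*t,22,np.radians(100.35))
E
```

```text
[545.81073434 129.91511995  69.03378195] [ 0.61952029 -0.99048698 -0.08176639] 54.76930890217648
shift [-18.4   1.   45.6] turn [-0.003  0.     0.001]
```

View pics/t2.png

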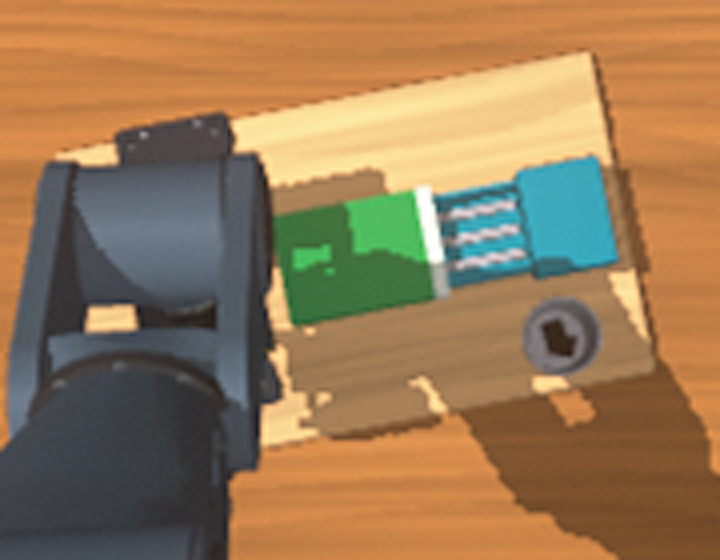

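The top view shows the cover's mouth band at (435,240) seated over the tongue, straight, with the fingers clear behind its rear at about (280,265). I lower the fingers and push.

>>> arm_command([
  [0, 1, 20, 0, 0, 0, 40],
  [0, 1, 40, 0, 0, 0, 40],
  [0, 1, 46, 0, 0, 0, 40],
  [-8, 1, 46, 0, 0, 0, 40],
  [-16, 1, 46, 0, 0, 0, 40],
  [-24, 1, 46, 0, 0, 0, 40],
  [-32, 1, 46, 0, 0, 0, 40],
  [-40, 1, 46, 0, 0, 0, 40],
  [-50, 1, 46, 0, 0, 0, 40],
  [-60, 1, 46, 0, 0, 0, 40],
])

```text
time: 12.0
tool_pos: [558.0, 70.0, 23.6]
tcp_rot: [[-0.18, 0.984, 0.0], [0.984, 0.18, 0.0], [0.0, 0.0, -1.0]]
ft_force: [-0.5, 1.8, 1.0]
opening: 40.2
grasp_force: 0.8
```

```bash
cat >> h.py <<'E'
def rep():
    ex=np.array([np.cos(np.radians(100.35)),np.sin(np.radians(100.35))]); ey=np.array([-ex[1],ex[0]])
    s=r.get_state(); p=s["tool_pos"][:2]-[568,8.8]; f=s["ft_force"][:2]
    print("tcp",p@ex,p@ey,"z",s["tool_pos"][2],"F",f@ex,f@ey,s["ft_force"][2],s["opening"])
E
python3 -c "
from h import *
rep()"
```

```text
tcp 61.9598637674197 -1.1876597351745255 z 23.633408504611825 F 1.899189378384681 0.19406182780564915 0.985285363235481 40.16369688595873
```

>>> arm_command([
  [-4, 0, 0, 0, 0, 0, 40],
  [-8, 0, 0, 0, 0, 0, 40],
  [-12, 0, 0, 0, 0, 0, 40],
  [-16, 0, 0, 0, 0, 0, 40],
  [-20, 0, 0, 0, 0, 0, 40],
  [-24, 0, 0, 0, 0, 0, 40],
  [-28, 0, 0, 0, 0, 0, 40],
  [-31, 0, 0, 0, 0, 0, 40],
  [-32, 0, 0, 0, 0, 0, 40],
  [-33, 0, 0, 0, 0, 0, 40],
])

```text
time: 13.25
tool_pos: [563.9, 37.9, 23.5]
tcp_rot: [[-0.18, 0.984, -0.0], [0.984, 0.18, 0.0], [0.0, -0.0, -1.0]]
ft_force: [-0.3, 1.4, 0.6]
opening: 39.7
grasp_force: 0.6
```

```bash
python3 - <<'E'
from h import *
rep()
c=cam("top"); cv2.imwrite("pics/t3.png",cv2.resize(c[0][120:220,210:330,::-1],None,fx=6,fy=6,interpolation=cv2.INTER_CUBIC))
E
```

```text
tcp 29.407892599600395 -1.1543137831968018 z 23.485578967254767 F 1.386439597592762 0.014137877626758848 0.566694101263648 39.70484089163924
```

View pics/t3.png

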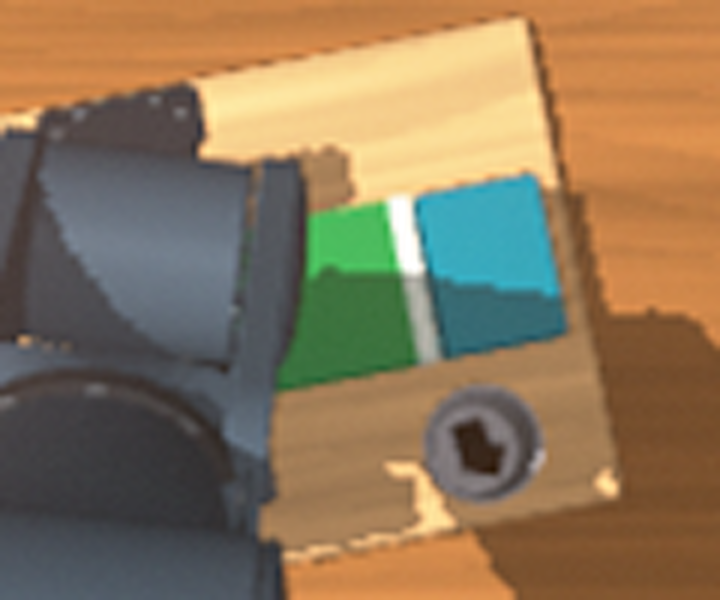

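The top view shows the white band (415,280) almost touching the teal block. Force is still only sliding friction, so I keep pushing slowly.

>>> arm_command([
  [-0.5, 0, 0, 0, 0, 0, 40],
  [-1, 0, 0, 0, 0, 0, 40],
  [-1.5, 0, 0, 0, 0, 0, 40],
  [-2, 0, 0, 0, 0, 0, 40],
  [-2.5, 0, 0, 0, 0, 0, 40],
  [-3, 0, 0, 0, 0, 0, 40],
  [-3, 0, 0, 0, 0, 0, 40],
  [-3, 0, 0, 0, 0, 0, 40],
  [-3, 0, 0, 0, 0, 0, 40],
  [-3, 0, 0, 0, 0, 0, 40],
])

```text
time: 14.55
tool_pos: [564.0, 35.9, 23.5]
tcp_rot: [[-0.18, 0.984, -0.001], [0.984, 0.18, 0.001], [0.001, -0.0, -1.0]]
ft_force: [-0.7, 5.1, 0.8]
opening: 39.7
grasp_force: 2.5
```

```bash
python3 -c "
from h import *
rep()"
```

```text
tcp 27.32743850620428 -0.9587516008816513 z 23.531698396952084 F 5.1073648466360835 -0.1716666897862327 0.8224964362095846 39.67789538996411
```

>>> arm_command([
  [-0.5, 0, 0, 0, 0, 0, 40],
  [-1, 0, 0, 0, 0, 0, 40],
  [-1.5, 0, 0, 0, 0, 0, 40],
  [-2, 0, 0, 0, 0, 0, 40],
  [-2.5, 0, 0, 0, 0, 0, 40],
  [-2.5, 0, 0, 0, 0, 0, 40],
  [-2.5, 0, 0, 0, 0, 0, 40],
  [-2.5, 0, 0, 0, 0, 0, 40],
  [-2.5, 0, 0, 0, 0, 0, 40],
  [-2.5, 0, 0, 0, 0, 0, 40],
])

```text
time: 15.8
tool_pos: [563.9, 35.8, 23.6]
tcp_rot: [[-0.18, 0.984, -0.001], [0.984, 0.18, 0.004], [0.004, -0.001, -1.0]]
ft_force: [-0.7, 13.0, 2.5]
opening: 39.5
grasp_force: 6.6
```

```bash
python3 -c "
from h import *
rep()"
```

```text
tcp 27.283247488337018 -0.8592451722871705 z 23.558999373687136 F 12.875816668364445 -1.6275891775122548 2.4999921831423615 39.53509253920447
```

The TCP stays put while force climbs to 13 N, so the cover is firmly against the shoulder. I back off and check.

>>> arm_command([
  [3, 0, 0, 0, 0, 0, 40],
  [10, 0, 0, 0, 0, 0, 40],
  [25, 0, 0, 0, 0, 0, 40],
  [45, 0, 0, 0, 0, 0, 40],
  [65, 0, -20, 0, 0, 0, 40],
  [90, 0, -60, 0, 0, 0, 40],
  [120, 0, -100, 0, 0, 0, 40],
  [150, 0, -130, 0, 0, 0, 40],
  [160, 0, -140, 0, 0, 0, 40],
  [160, 0, -140, 0, 0, 0, 40],
])

```text
time: 17.05
tool_pos: [535.7, 190.7, 163.6]
tcp_rot: [[-0.182, 0.983, 0.001], [0.983, 0.182, -0.0], [-0.0, 0.0, -1.0]]
ft_force: [-0.1, -1.1, -0.1]
opening: 39.8
grasp_force: 0.0
```

```bash
python3 - <<'E'
from h import *
rep()
c=cam("top"); a=c[0][120:220,210:310]; b=cam("side")[0][130:270,190:330]
z=lambda i:cv2.resize(i,(390,390),interpolation=cv2.INTER_CUBIC)
cv2.imwrite("pics/f.png",np.hstack([z(a),z(b)])[:,:,::-1])
E
```

```text
tcp 184.70613631628214 -0.9142275231952327 z 163.57619986452983 F -1.1097231498953428 0.3131772899983029 -0.12425765301830301 39.83452745777883
```

View pics/f.png

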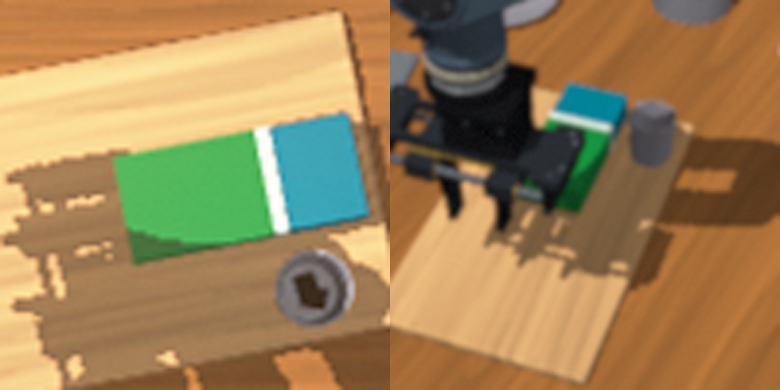

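Both views show the cover straight and tight against the teal block (white band at (270,180) in the left crop). The cup hasn't moved and the gripper is clear, so I'm handing in the job.

```bash
python3 -c "
from h import *
print(order.close_job())"
```

```text
the job is handed in; nothing more can be done
None
```

The cutlery case is closed and the job is handed in: the cover is pushed home against the shoulder (it held still under a 13 N push), the gripper is clear and the cup looks unmoved. I dragged the cover along the board in a light 4 N grip to line it up and start it onto the tongue, then pushed it the rest of the way from behind.

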